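# Load the purge block and hold the dead-man gas lever

### The arm

A 7-joint arm with a two-finger parallel gripper is mounted at the origin on the work surface. World frame = base frame: x ahead of the robot, y to its left, z up, the work surface at z = 0. Lengths are in m, angles in rad, forces in N, time in s.
With the tool pointing down it reaches from about 0.4 to 0.85 m from the base axis. Payload 10.4 kg.
Tool frame: the origin (TCP) lies midway between the tips of the shut fingers; the grasp point (between the pads) lies 19 mm behind it (manip.pinch_z is the distance from the TCP to the grasp point, in m); y points along the fingers, x is the direction in which the jaws open and shut, and the axes are right-handed (so a half turn about y gives the same grasp; the last joint's range is limited). The gripper opens to 85 mm and grips with 20 to 120 N. Pads are 22 mm wide; open, the fingers measure 114 mm over their backs; the gripper's body (76 mm by 85 mm) begins 54 mm behind the grasp point. The pads swing forward as they close: fully open they stand 13 mm farther back than shut.
Start: joints at [-1.306, 0.332, -0.065, 1.46, 0.022, 1.35, -0.088], TCP at [0.177, 0.599, 0.231] pointing down, gripper open.
Joint ranges: [-2.6, 2.6], [-0.5, 2.12], [-1.47, 1.34], [0.16, 2.42], [-1.27, 4.41], [0.06, 2.06], [-2.6, 2.6]. Speed limits (rad/s): [2.22, 2.22, 2.79, 2.79, 3.14, 3.14, 3.14].

### API

Orientations are given as a unit quaternion [x, y, z, w].
In Python, from workcell import manip gives the robot as it stands.
- The arm moves only by the shell command python3 -m pendant 'ROWS' [OPENING] [FORCE]. ROWS is a JSON object of lists of equal length, an entry for each row: "offset": the shift along the tool's x, y, z scaled (see below), a list of three; "turn": the turn, a rotation vector about the tool's x, y, z scaled (see below), a list of three. A call has 1 to 12 rows; each row is the pose to reach, as a shift and turn from the pose measured when the call began, along the tool's axes at that moment; what a row does not reach only later rows make up. The controller multiplies each number of a shift by 200 mm and each number of a turn by 45 degrees. A row lasts 1/8 s, in which the tool goes at most 62.5 mm and 10.7 degrees, less where a joint would pass 70% of its speed; a pose out of reach is approached as far as the arm can. A call with a number of a shift or a turn outside -1 to 1 is refused whole. A call with a gripper value outside its range is refused whole. OPENING is the opening in per cent of the stroke, from 0 (shut) to 100 (fully open), set as the call begins (- or left out, the last holds). The fingers move at their own pace and stop on an object; FORCE is the grip in N (left out, the last holds). Time passes only in rows, so rows that repeat a pose let the fingers close. It gives the time, the measured TCP pose, the force and the opening at its end, in the units of the state.
- manip.get_obs(): the state, without advancing time (a new reading comes with each control period).
- manip.camera(name): name is "scene" or "top" or "wrist"; returns (picture, depth): 420x560x3 uint8, red, green, blue; 420x560 float32, m along the optical axis (not along the pixel's ray), 0 where there is no reading.
- manip.camera_model(name): a dict with "intrinsics" (3x3 intrinsics, pixels), "R" (3x3) and "t" (3): a world point X has camera coordinates R X + t; the wrist camera has in their place "tool_from_camera" (4x4, takes a point from camera to tool coordinates, whose origin is the TCP and whose axes are the tool frame's). Camera axes: x right, y down, z forward; pixel columns grow to the right and rows downward; lengths in m; the calibration is good to about 2 mm. The wrist camera is an equidistant fisheye: a pixel r from the principal point sees the ray r / f radians off the axis. A picture is of the moment at which its call begins: read the wrist's pose just before it. camera_model takes no time and is no camera call.
- manip.hand_in(): hands the job in, once; it reports no verdict.
The state is a dict: "clock": time; "joint_pos": joint angles; "joint_velocities": joint speeds; "tau": joint torques, N m; "position": TCP position; "ee_rot": TCP orientation; "ft_force": force on the tool from outside, world axes, zero at the start; "torque": the same for the moment, N m; "grip_width": opening from 0.0 (shut) to 1.0 (fully open).
Only numpy, scipy, OpenCV 4.12 (cv2) and the standard library are available. Lean on these libraries where they do the work, as an engineer would, in place of code of your own. Each camera call takes 0.05 s, during which the arm holds its last target. There are 200 camera calls.

### The job

Take the two short steel tubes out of the wooden rack and stand each one end-down, fully home, in a socket of the aluminium purge block, leaving the long tube in the rack and the other things on the bench alone. Then press the spring-loaded gas lever down to half its travel, where its arm lies level, without pushing it to its bottom stop, and finish while still holding it there with the fingers.

Things in the scene. Friction and masses are not known exactly. Their poses are not given: they have to be found in the camera images.
- rack: Fixed light-wood block, 60 (x) x 180 (y) x 40 mm high, somewhere on the left or right of the bench. Three equal blind round holes, 23 mm wide and 30 mm deep, in a row along its y at -65, 0 and +65 mm; each holds one upright tube. Origin: centre of its underside, on the bench; z up.
- purge_block: Fixed bare aluminium block, 70 (x) x 140 (y) x 45 mm high, near the middle of the bench, with a small copper pipe stub low on its +x face that reaches 70 mm from the centre. Two blind round sockets, 23 mm wide, 32 mm deep with a 2 mm chamfer, at y = -40 and +40 mm. Origin: centre of its underside; z up.
- socket_a (a point): Centre of the mouth of the purge block's socket at its y = -40 mm, level with the block's top (45 mm above the bench; the socket's floor is 13 mm above the bench).
- socket_b (a point): The same for the other socket, at the block's y = +40 mm.
- tube_a: Short round stainless tube, 20 mm outside diameter, 100 mm long, about 90 g, standing upright in a rack hole, its foot 10 mm above the bench and its top 110 mm above. Origin: centre of its lower end; z along the tube, up. Either short tube may go in either socket.
- tube_b: The second short tube, identical to tube_a.
- long_tube: Long round stainless tube, 20 mm diameter, 140 mm long, standing in the third rack hole (any of the three), its top 150 mm above the bench; it stays in the rack. Origin: centre of its lower end.
- gas_valve: Fixed dead-man gas valve, on the other side of the bench from the rack: dark steel base plate 200 (x) x 80 (y) x 10 mm; at its x = +65 mm two grey cheeks, 116 mm high, carry the lever's level hinge pin (along y, 100 mm above the bench); rubber bumper under the lever. Origin: centre of the plate's underside, z up. The lever points from the hinge to the body's -x.
- gas_lever (a joint): Angle of the sprung lever, rad: 0 = released, the arm rising 0.35 rad towards its pad; 0.35 = half travel, arm level; 0.70 = bottom stop. It grows as the pad is pressed down and springs back when let go. Pressing at the pad takes about 3 N to start, 7 N at half and 11 N at the bottom.
- lever_pad (a point): Centre of the top face of the black rubber pad on the lever's free end (pad 50 mm along the arm, 44 wide, 8 thick; centre 130 mm from the hinge pin, top face 4 mm above the arm's line through the pin). Released, it is about 148 mm above the bench; with the arm level, 104 mm above the bench at x = -65 mm in gas_valve's frame. The point moves with the lever.
- c_clamp: Bystander: dark steel C-clamp lying flat, about 180 x 90 x 15 mm. Origin near the middle of its underside.
- sheet_part: Bystander: octagonal tapered aluminium part, 90 mm across at the foot, 85 mm high. Origin: centre of its underside.
- wire_brush: Bystander: hand brush with wooden handle, 200 mm long, lying on the bench. Origin: near its middle, on the bench.
Not all that is in view belongs to the job. What is shaped like the tube_a but blue is not meant.

How it is judged:
On the way, in this order (a step that is already met when the one before it is completed fails the run):
1. both short tubes stand fully home in the purge block's sockets, let go ((horizontal distance between tube_a and socket_a below 0.008 m or horizontal distance between tube_a and socket_b below 0.008 m) and z of each of tube_a, tube_b in the frame of purge_block below 0.019 m and angle between each of tube_a, tube_b's own z axis and vertical below 0.15 rad and (horizontal distance between tube_b and socket_a below 0.008 m or horizontal distance between tube_b and socket_b below 0.008 m) and contact force between the fingers and tube_a below 0.2 N and contact force between the fingers and tube_b below 0.2 N), for 0.2 s.
2. the lever is pressed to half travel by the fingers (value of joint gas_lever between 0.26 and 0.44 rad and contact force between the fingers and gas_valve above 1.5 N), for 0.2 s.
At the end, for the whole second after the job is handed in: Both short tubes stand in sockets (foot within 8 mm of the axis, 6 mm of the floor, lean under 0.15 rad), let go; the fingers hold the lever still at 0.26 to 0.44 rad with over 1.5 N; the long tube and bystanders moved under 30 mm (all of step 1 and all of step 2 and velocity of joint gas_lever between -0.1 and 0.1 rad/s and not (distance of long_tube from where it was at the start of the episode above 0.03 m) and not (distance of c_clamp from where it was at the start of the episode above 0.03 m) and not (distance of sheet_part from where it was at the start of the episode above 0.03 m) and not (distance of wire_brush from where it was at the start of the episode above 0.03 m)); the arm keeps its last pose, push and grip.
It fails at once if the long tube is displaced by more than 30 mm (distance of long_tube from where it was at the start of the episode above 0.03 m).
It fails at once if the C-clamp is displaced by more than 30 mm (distance of c_clamp from where it was at the start of the episode above 0.03 m).
It fails at once if the octagonal part is displaced by more than 30 mm (distance of sheet_part from where it was at the start of the episode above 0.03 m).
It fails at once if the brush is displaced by more than 30 mm (distance of wire_brush from where it was at the start of the episode above 0.03 m).
It fails at once if the lever is pushed to its bottom stop (value of joint gas_lever above 0.66 rad).
It also fails if it takes over 72 s, if anything falls off the work surface, if the arm or the gripper's body presses on something with over 40 N, if the wrist force passes 120 N, or if a joint passes its speed limit or range.

## Working session

There is one attempt and no reset: what is moved stays moved. The work goes in short steps, Python scripts to look and compute and a shell command to move; the robot and the scene stay as the last step left them, time stands still between calls to the robot, and variables do not carry over. Pictures are saved under pics/ and viewed, about 8 in all and at most 12, crops included, and the job is handed in when it is done.

```bash
mkdir -p pics; python3 - <<'E'
from workcell import manip
import cv2,numpy as np
o=manip.get_obs(); print({k:np.round(v,3).tolist() for k,v in o.items()}, manip.pinch_z)
for n in ("scene","top"):
    p,d=manip.camera(n); cv2.imwrite(f"pics/{n}0.png",p[:,:,::-1]); np.savez(f"{n}0.npz",p=p,d=d)
    m=manip.camera_model(n); print(n,{k:np.round(v,4).tolist() for k,v in m.items()})
print(manip.camera_model("wrist"))
E
```

```text
{'clock': 0.0, 'joint_pos': [-1.306, 0.333, -0.065, 1.461, 0.022, 1.35, -0.089], 'joint_velocities': [-0.003, -0.001, 0.0, -0.002, -0.001, -0.0, 0.001], 'tau': [0.001, -62.545, 0.049, -39.159, 0.016, 0.01, 0.0], 'position': [0.177, 0.599, 0.23], 'ee_rot': [0.567, 0.423, -0.424, -0.566], 'ft_force': [0.079, 0.051, -0.399], 'torque': [0.01, 0.037, 0.052], 'grip_width': 1.004} 0.0187
scene {'intrinsics': [[517.0262, 0.0, 280.2074], [0.0, 517.0262, 206.337], [0.0, 0.0, 1.0]], 'R': [[-0.7007, 0.7135, 0.0013], [0.4828, 0.4755, -0.7354], [-0.5253, -0.5146, -0.6777]], 't': [0.3927, -0.2313, 1.6617]}
top {'intrinsics': [[509.564, 0.0, 277.432], [0.0, 509.564, 212.9206], [0.0, 0.0, 1.0]], 'R': [[-0.0052, -0.9999, 0.0138], [-0.9938, 0.0037, -0.1109], [0.1108, -0.0143, -0.9937]], 't': [0.026, 0.6133, 1.2804]}
{'intrinsics': array([[325.1922621 ,   0.        , 281.01368462],
       [  0.        , 325.1922621 , 207.89178274],
       [  0.        ,   0.        ,   1.        ]]), 'tool_from_camera': array([[ 9.99999942e-01,  3.39017082e-04, -1.03572357e-05,
        -2.75350315e-04],
       [ 1.07807715e-04, -2.88751375e-01,  9.57404111e-01,
        -1.43401398e-01],
       [ 3.21585682e-04, -9.57404057e-01, -2.88751395e-01,
         7.39596520e-02],
       [ 0.00000000e+00,  0.00000000e+00,  0.00000000e+00,
         1.00000000e+00]])}
```

View pics/top0.png

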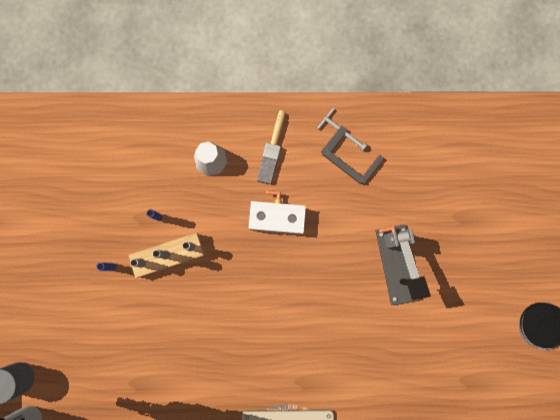

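View pics/scene0.png

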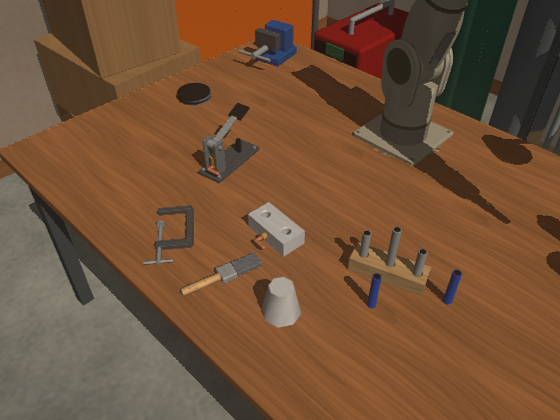

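The top view shows the rack at (165,255) with its three grey tubes at (137,263), (160,254) and (189,246). The middle one is the tallest (scene (396,230)), so it's the long tube.

Things that could be mistaken for a short tube:
- Grey short tubes at top (137,263) and (189,246): these are the ones I want.
- Long tube at (160,254).
- Blue decoys at (155,215) and (105,267).

The purge block is at (277,217) and the valve at (403,265), with its pad near (414,288).

```bash
cat > h.py <<'E'
from workcell import manip
import cv2,numpy as np
from scipy.spatial.transform import Rotation as Ro
def cloud(n,d):
    m=manip.camera_model(n);K=m["intrinsics"];v,u=np.mgrid[:d.shape[0],:d.shape[1]]
    c=np.stack([(u-K[0,2])/K[0,0]*d,(v-K[1,2])/K[1,1]*d,d],-1)
    return (c-m["t"])@m["R"]
def ray(n,uv,z):
    m=manip.camera_model(n);r=m["R"].T@np.linalg.solve(m["intrinsics"],[*uv,1]);c=-m["R"].T@m["t"]
    return c+r*(z-c[2])/r[2]
def blobs(mask,lo=5):
    k,l,s,c=cv2.connectedComponentsWithStats(mask.astype(np.uint8))
    return [(i,s[i].tolist(),c[i]) for i in range(1,k) if s[i,4]>=lo],l
E
python3 - <<'E'
from h import *
o=manip.get_obs(); print(Ro.from_quat(o["ee_rot"]).as_matrix().round(3))
f=np.load("top0.npz");p,d=f["p"],f["d"];X=cloud("top",d)
def rep(name,mask,box,lo=5):
    M=np.zeros(mask.shape,bool);x0,y0,x1,y1=box;M[y0:y1,x0:x1]=mask[y0:y1,x0:x1]&(d[y0:y1,x0:x1]>0)
    B,l=blobs(M,lo)
    for i,s,c in B: q=X[l==i]; print(name,s,c.round(1),"med",np.median(q,0).round(4),"zmax",q[:,2].max().round(3))
z=X[...,2]
for a,b in((.06,.2),(.1,.2),(.135,.2)): rep(f"tall{a}",(z>a)&(z<b),(90,195,220,290))
g=p.astype(int).sum(2)
rep("sock",(g<330),(252,206,303,230)); 
blk=(g>480);M=np.zeros_like(blk);M[195:240,240:312]=blk[195:240,240:312]
r=cv2.minAreaRect(np.argwhere(M)[:,::-1].astype(np.float32));print(r,[ray("top",q,.045).round(4).tolist() for q in cv2.boxPoints(r)])
rep("lever",(z>.08)&(z<.2),(370,215,440,310))
rep("rack",(z>.03)&(z<.05),(120,225,215,285))
rep("plate",(z>.006)&(z<.016),(365,215,445,310),40)
im=lambda a,x0,y0,x1,y1,k:cv2.resize(a[y0:y1,x0:x1,::-1],None,fx=k,fy=k,interpolation=cv2.INTER_CUBIC)
s=np.load("scene0.npz")["p"]
A=im(p,90,200,220,290,4);B=im(s,330,215,480,315,3)
cv2.imwrite("pics/crop1.png",np.hstack([cv2.resize(A,(400,300)),cv2.resize(B,(400,300))]))
E
```

```text
[[ 0.284 -0.    -0.959]
 [ 0.959 -0.001  0.284]
 [-0.001 -1.    -0.   ]]
tall0.06 [146, 209, 12, 9, 82] [151.5 213. ] med [0.6073 0.3325 0.0988] zmax 0.108
tall0.06 [182, 241, 11, 9, 79] [187.  245.2] med [0.5281 0.2426 0.1092] zmax 0.117
tall0.06 [152, 249, 16, 9, 121] [159.5 253.3] med [0.5078 0.3022 0.1465] zmax 0.156
tall0.06 [130, 258, 13, 9, 96] [136.  262.2] med [0.488  0.3654 0.1078] zmax 0.114
tall0.06 [96, 262, 14, 8, 94] [102.8 265.6] med [0.4791 0.4473 0.0986] zmax 0.106
tall0.1 [146, 209, 8, 8, 34] [150.1 212.1] med [0.6092 0.3344 0.1019] zmax 0.108
tall0.1 [182, 241, 9, 8, 57] [185.8 244.8] med [0.5282 0.2447 0.1101] zmax 0.117
tall0.1 [152, 249, 13, 9, 95] [157.9 253.2] med [0.5078 0.3037 0.1491] zmax 0.156
tall0.1 [130, 258, 9, 9, 63] [134.1 262. ] med [0.488  0.3683 0.1099] zmax 0.114
tall0.1 [97, 262, 8, 8, 36] [100.1 265.9] med [0.4789 0.4517 0.1019] zmax 0.106
tall0.135 [152, 249, 10, 9, 71] [156.6 253. ] med [0.5079 0.3067 0.1503] zmax 0.156
((279.65521240234375, 213.13795471191406), (61.619747161865234, 35.87565231323242), 4.763641834259033) [[0.5727, 0.1, 0.045], [0.6647, 0.0924, 0.045], [0.6509, -0.0652, 0.045], [0.559, -0.0564, 0.045]]
lever [390, 228, 41, 72, 1039] [410.6 263.8] med [ 0.4773 -0.2907  0.1295] zmax 0.161
rack [129, 232, 75, 45, 1396] [166.8 254.5] med [0.507  0.3007 0.0403] zmax 0.05
plate [393, 224, 14, 9, 63] [400.  227.5] med [ 0.5776 -0.2987  0.0096] zmax 0.016
plate [376, 229, 46, 76, 1278] [394.3 270.6] med [ 0.4654 -0.2803  0.0104] zmax 0.016
```

View pics/crop1.png

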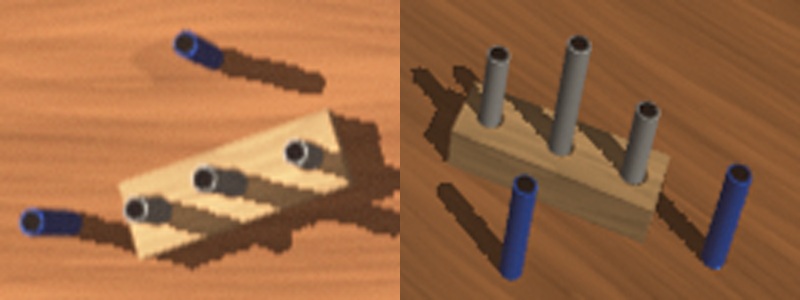

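The crop confirms the choice. The grey outer tubes (crop left (135,210) and (297,153)) are the short ones, the middle one (205,180) is long, and the two blue ones stand outside the rack. Next I measure the sockets and the lever.

```bash
python3 - <<'E'
from h import *
f=np.load("top0.npz");p,d=f["p"],f["d"];X=cloud("top",d);z=X[...,2]
g=p.astype(int).sum(2)
M=np.zeros(g.shape,bool);M[206:229,253:301]=(g<400)[206:229,253:301]
B,l=blobs(M,10);S=[]
for i,s,c in B:
    print(s,c.round(1),ray("top",c,.045).round(4));
Bm=np.zeros(g.shape,bool);Bm[190:245,240:315]=((z>.038)&(z<.055))[190:245,240:315]
print("block top depth centre",X[Bm].mean(0).round(4),cv2.minAreaRect((X[Bm][:,:2]*1000).astype(np.float32)))
for nm,box in (("rackrect",(120,225,215,285)),):
    M=np.zeros(g.shape,bool);x0,y0,x1,y1=box;M[y0:y1,x0:x1]=((z>.034)&(z<.046))[y0:y1,x0:x1]
    print(nm,cv2.minAreaRect((X[M][:,:2]*1000).astype(np.float32)))
V=np.zeros(g.shape,bool);V[215:310,365:445]=1
P=X[V&(z>.005)&(z<.016)];print("plate",cv2.minAreaRect((P[:,:2]*1000).astype(np.float32)))
for a in np.arange(.09,.17,.01):
    Q=X[V&(z>a)&(z<=a+.01)]; 
    if len(Q): print(round(a,2),len(Q),Q.mean(0).round(4),Q.min(0).round(3),Q.max(0).round(3))
D=V&(z>.13)&(g<150);print("pad",D.sum(),X[D].mean(0).round(4),cv2.minAreaRect((X[D][:,:2]*1000).astype(np.float32)))
# scene view pad
f=np.load("scene0.npz");p2,d2=f["p"],f["d"];Y=cloud("scene",d2);W=(Y[...,2]>.12)&(Y[...,2]<.18)&(p2.astype(int).sum(2)<150)&(abs(Y[...,1]+.3)<.08)&(abs(Y[...,0]-.45)<.1)
print("pad scene",W.sum(),Y[W].mean(0).round(4) if W.any() else 0)
E
```

```text
[257, 212, 8, 8, 47] [260.6 215.2] [0.6065 0.0664 0.045 ]
[288, 215, 8, 7, 47] [291.7 217.9] [ 0.5992 -0.013   0.045 ]
block top depth centre [0.603  0.0254 0.0453] ((603.4364624023438, 25.23143768310547), (139.79293823242188, 71.1121597290039), 84.9100570678711)
rackrect ((508.3550720214844, 307.84344482421875), (60.577545166015625, 180.9530792236328), 18.14708709716797)
plate ((487.29693603515625, -310.28759765625), (210.36883544921875, 246.55931091308594), 88.98230743408203)
0.09 19 [ 0.5444 -0.2704  0.0958] [ 0.527 -0.3    0.09 ] [ 0.565 -0.253  0.099]
0.1 92 [ 0.5418 -0.2754  0.1069] [ 0.504 -0.306  0.101] [ 0.565 -0.251  0.11 ]
0.11 286 [ 0.5351 -0.2814  0.1147] [ 0.48  -0.307  0.11 ] [ 0.567 -0.253  0.12 ]
0.12 116 [ 0.4954 -0.2881  0.1245] [ 0.466 -0.302  0.12 ] [ 0.559 -0.255  0.13 ]
0.13 112 [ 0.4615 -0.2945  0.1356] [ 0.433 -0.314  0.13 ] [ 0.482 -0.276  0.14 ]
0.14 220 [ 0.4357 -0.2985  0.145 ] [ 0.408 -0.324  0.14 ] [ 0.461 -0.276  0.15 ]
0.15 182 [ 0.4139 -0.3036  0.1539] [ 0.399 -0.327  0.15 ] [ 0.44  -0.281  0.16 ]
0.16 2 [ 0.4051 -0.2896  0.1611] [ 0.404 -0.292  0.161] [ 0.406 -0.287  0.161]
pad 350 [ 0.4242 -0.2982  0.1563] ((433.5329284667969, -140.8866729736328), (369.0278015136719, 49.3094596862793), 87.00691223144531)
pad scene 185 [ 0.4265 -0.299   0.147 ]
```

```bash
cat >> h.py <<'E'
def go(x,y,z,yaw=None):
    o=manip.get_obs();R=Ro.from_quat(o["ee_rot"]).as_matrix();y0=np.degrees(np.arctan2(R[1,0],R[0,0]))
    t=np.array([x,y,z])-o["position"];s=R.T@t/.2
    # target orientation: tool y down, tool x at yaw
    a=np.radians(y0 if yaw is None else yaw);T=np.array([[np.cos(a),0,-np.sin(a)],[np.sin(a),0,np.cos(a)],[0,-1,0]])
    w=np.degrees(Ro.from_matrix(R.T@T).as_rotvec())/45
    print("t",round(float(o["clock"]),2),"pos",o["position"].round(4),"yaw",y0.round(1),"F",o["ft_force"].round(1),"w",round(float(o["grip_width"]),3),"offset",s.round(3),"turn",w.round(3))
E
python3 -m pendant '{"offset":[[-0.3,0,-0.3],[-0.55,0,-0.6],[-0.55,0,-0.95],[-0.55,0,-0.95],[-0.55,0,-0.95]],"turn":[[0,0.23,0],[0,0.46,0],[0,0.69,0],[0,0.92,0],[0,0.92,0]]}' 70
python3 -c "
from h import *
go(.5286,.246,.21,18.15)"
```

```text
clock: 0.72
position: [0.3314, 0.437, 0.2306]
ee_rot: [0.681, 0.193, -0.193, -0.679]
ft_force: [-0.9, 0.7, 1.6]
grip_width: 0.7
t 0.72 pos [0.3314 0.437  0.2306] yaw 31.7 F [-0.9  0.7  1.6] w 0.7 offset [ 0.338  0.106 -1.33 ] turn [ 0.003  0.3   -0.001]
```

```bash

python3 -m pendant '{"offset":[[0.07,0,-0.3],[0.14,0,-0.6],[0.2,0,-0.9],[0.24,0,-0.98],[0.24,0,-0.98]],"turn":[[0,0.15,0],[0,0.3,0],[0,0.3,0],[0,0.3,0],[0,0.3,0]]}' >/dev/null
python3 -c "
from h import *
go(.5286,.246,.21,18.15)"
```

```text
t 1.35 pos [0.4754 0.295  0.2306] yaw 18.1 F [-0.7  1.5 -0.6] w 0.704 offset [ 0.177  0.104 -0.316] turn [ 0.003 -0.001 -0.001]
```

```bash

python3 -m pendant '{"offset":[[0.09,0.05,-0.16],[0.177,0.104,-0.316],[0.177,0.104,-0.316],[0.177,0.104,-0.316]],"turn":[[0,0,0],[0,0,0],[0,0,0],[0,0,0]]}' >/dev/null
python3 -c "
from h import *
go(.5286,.246,.07,18.15)
p,d=manip.camera('wrist');cv2.imwrite('pics/w1.png',p[:,:,::-1])"
```

```text
t 1.85 pos [0.5273 0.2481 0.2097] yaw 18.3 F [-0.1  0.2  0.8] w 0.7 offset [ 0.004  0.699 -0.011] turn [ 0.002  0.003 -0.002]
```

View pics/w1.png

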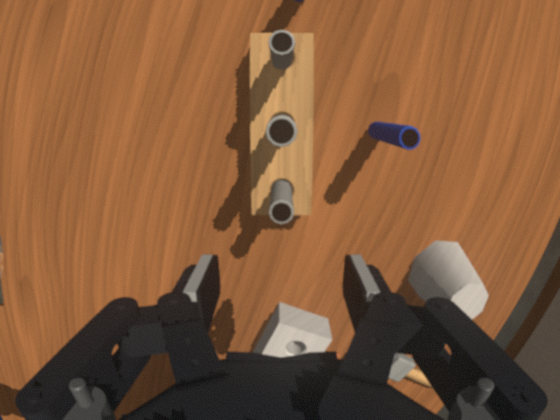

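The wrist view shows the short tube's mouth at (281,212), centred between the fingers (x≈281). The ray through it agrees with the top-camera fix to under 1 mm, so I descend and grip.

```bash

python3 -m pendant '{"offset":[[0.004,0.2,-0.011],[0.004,0.4,-0.011],[0.004,0.6,-0.011],[0.004,0.7,-0.011],[0.004,0.7,-0.011],[0.004,0.7,-0.011]],"turn":[[0,0,0],[0,0,0],[0,0,0],[0,0,0],[0,0,0],[0,0,0]]}' >/dev/null
python3 -c "
from h import *
go(.5286,.246,.07,18.15)"
python3 -m pendant '{"offset":[[0,0,0],[0,0,0],[0,0,0],[0,0,0],[0,0,0],[0,0,0]],"turn":[[0,0,0],[0,0,0],[0,0,0],[0,0,0],[0,0,0],[0,0,0]]}' 0 40
python3 -m pendant '{"offset":[[0,-0.2,0],[0,-0.4,0],[0,-0.6,0],[0,-0.75,0],[0,-0.75,0],[0,-0.75,0]],"turn":[[0,0,0],[0,0,0],[0,0,0],[0,0,0],[0,0,0],[0,0,0]]}' >/dev/null
python3 -c "
from h import *
go(.5996,-.0138,.21,-5.1)"
```

```text
t 2.65 pos [0.5288 0.2474 0.0713] yaw 18.4 F [-0.4 -0.9 -0.1] w 0.7 offset [-0.003  0.006 -0.006] turn [0.001 0.006 0.   ]
clock: 3.4
position: [0.5293, 0.2477, 0.0721]
ee_rot: [-0.698, -0.114, 0.112, 0.698]
ft_force: [-1.5, 0.2, 7.1]
grip_width: 0.221
t 4.15 pos [0.5286 0.2475 0.2211] yaw 18.4 F [-0.1  0.6 -1.1] w 0.227 offset [-0.075  0.056 -1.352] turn [0.001 0.522 0.   ]
```

```bash

python3 -m pendant '{"offset":[[-0.02,0,-0.25],[-0.04,0,-0.5],[-0.06,0,-0.75],[-0.07,0,-0.95],[-0.07,0,-0.95],[-0.07,0,-0.95]],"turn":[[0,0.13,0],[0,0.26,0],[0,0.4,0],[0,0.52,0],[0,0.52,0],[0,0.52,0]]}' >/dev/null
python3 -c "
from h import *
go(.5996,-.0138,.21,-5.1)"
```

```text
t 4.9 pos [0.5747 0.0634 0.22  ] yaw -4.9 F [-0.5 -0.2 -1. ] w 0.223 offset [ 0.157  0.05  -0.374] turn [ 0.001  0.004 -0.002]
```

```bash

python3 -m pendant '{"offset":[[0.08,0.1,-0.19],[0.157,0.2,-0.374],[0.157,0.4,-0.374],[0.157,0.4,-0.374],[0.157,0.4,-0.374],[0.157,0.4,-0.374]],"turn":[[0,0,0],[0,0,0],[0,0,0],[0,0,0],[0,0,0],[0,0,0]]}' >/dev/null
python3 -c "
from h import *
go(.5996,-.0138,.074,-5.1)
p,d=manip.camera('wrist');cv2.imwrite('pics/w2.png',p[:,:,::-1])"
```

```text
t 5.65 pos [ 0.6003 -0.0128  0.1416] yaw -4.8 F [-0.2 -0.3  0.3] w 0.222 offset [-0.003  0.338 -0.005] turn [-0.     0.006  0.001]
```

View pics/w2.png

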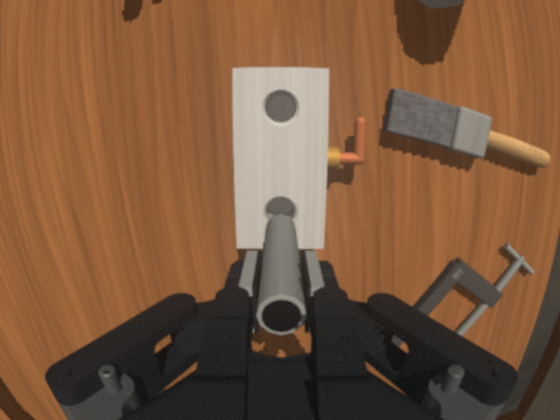

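The tube is upright in the jaws over socket_a (mouth near (281,208)). Socket_b is fully visible at (281,105), so I use it to check the fix.

```bash
cat >> h.py <<'E'
def wray(uv,z):
    o=manip.get_obs();m=manip.camera_model("wrist");K=m["intrinsics"];T=m["tool_from_camera"]
    q=np.array([(uv[0]-K[0,2])/K[0,0],(uv[1]-K[1,2])/K[1,1]]);r=np.hypot(*q)
    c=np.array([*(q/r*np.sin(r)),np.cos(r)]);R=Ro.from_quat(o["ee_rot"]).as_matrix()
    a=o["position"]+R@T[:3,3];v=R@T[:3,:3]@c
    return a+v*(z-a[2])/v[2]
E
python3 - <<'E'
from h import *
p=cv2.imread("pics/w2.png");g=p.astype(int).sum(2)
M=np.zeros(g.shape,bool);M[80:130,255:310]=(g<430)[80:130,255:310]
for i,s,c in blobs(M,50)[0]: print(s,c,wray(c,.045))
W=np.zeros(g.shape,bool);W[66:250,228:335]=(g>480)[66:250,228:335]
for v in(72,150,200):
    u=np.where(W[v])[0];print(v,u.min(),u.max(),wray((u.min(),v),.045),wray((u.max(),v),.045))
print(wray((281,68),.045),wray((281,248),.045))
E
```

```text
[264, 90, 34, 32, 851] [280.47238543 105.29847239] [0.60600425 0.06545914 0.045     ]
72 233 328 [0.57376722 0.09371982 0.045     ] [0.64258248 0.08786289 0.045     ]
150 234 327 [0.56879977 0.03571207 0.045     ] [0.63768875 0.02984285 0.045     ]
200 235 325 [ 0.56506628 -0.00270729  0.045     ] [ 0.63409185 -0.00859435  0.045     ]
[0.60872946 0.09304965 0.045     ] [ 0.59696446 -0.04560082  0.045     ]
```

```bash
python3 - <<'E'
from h import *
o=manip.get_obs();print(o["position"],wray((281.5,313),o["position"][2]-.062+.1))
E
python3 -m pendant '{"offset":[[-0.003,0.1,-0.006],[-0.003,0.2,-0.006],[-0.003,0.24,-0.006],[-0.003,0.28,-0.006],[-0.003,0.32,-0.006],[-0.003,0.34,-0.006],[-0.003,0.34,-0.006]],"turn":[[0,0,0],[0,0,0],[0,0,0],[0,0,0],[0,0,0],[0,0,0],[0,0,0]]}'
python3 -c "
from h import *
go(.5996,-.0138,.074,-5.1)"
```

```text
[ 0.60013066 -0.01307104  0.14146112] [ 0.59962388 -0.01439037  0.17946112]
clock: 6.58
position: [0.5998, -0.0144, 0.0751]
ee_rot: [-0.706, 0.03, -0.031, 0.707]
ft_force: [-6.9, 0.5, 14.5]
grip_width: 0.223
t 6.58 pos [ 0.5998 -0.0144  0.0751] yaw -4.9 F [-6.9  0.5 14.5] w 0.223 offset [-0.001  0.005  0.003] turn [-0.001  0.005  0.001]
```

```bash

python3 -m pendant '{"offset":[[0,0,0],[0,0,0],[0,0,0],[0,0,0],[0,-0.2,0],[0,-0.4,0],[0,-0.6,0],[0,-0.75,0],[0,-0.75,0],[0,-0.75,0]],"turn":[[0,0,0],[0,0,0],[0,0,0],[0,0,0],[0,0,0],[0,0,0],[0,0,0],[0,0,0],[0,0,0],[0,0,0]]}' 70
python3 -c "
from h import *
go(.4882,.3696,.225,18.15)
p,d=manip.camera('top');X=cloud('top',d);Q=X[(abs(X[...,0]-.6)<.04)&(abs(X[...,1]+.014)<.035)&(X[...,2]>.1)&(X[...,2]<.125)];print(len(Q),np.median(Q,0),Q.max(0))"
```

```text
clock: 7.82
position: [0.5993, -0.0143, 0.2242]
ee_rot: [-0.706, 0.03, -0.03, 0.707]
ft_force: [-1.0, 1.2, 0.4]
grip_width: 0.699
t 7.83 pos [ 0.5993 -0.0143  0.2242] yaw -4.9 F [-1.   1.2  0.4] w 0.699 offset [-0.717 -0.003  1.866] turn [-0.001 -0.512  0.   ]
  return _methods._mean(a, axis=axis, dtype=dtype,
  ret = um.true_divide(
Traceback (most recent call last):
ValueError: zero-size array to reduction operation maximum which has no identity
```

```bash

python3 -m pendant '{"offset":[[-0.1,0,0.25],[-0.2,0,0.5],[-0.3,0,0.75],[-0.38,0,0.98],[-0.38,0,0.98],[-0.38,0,0.98]],"turn":[[0,-0.13,0],[0,-0.26,0],[0,-0.4,0],[0,-0.51,0],[0,-0.51,0],[0,-0.51,0]]}' >/dev/null
python3 -c "
from h import *
p,d=manip.camera('top');X=cloud('top',d);Q=X[(abs(X[...,0]-.6)<.04)&(abs(X[...,1]+.014)<.035)&(X[...,2]>.1)&(X[...,2]<.13)];print(len(Q),np.median(Q,0) if len(Q) else 0)
go(.4882,.3696,.225,18.15)"
```

```text
56 [ 0.59940081 -0.01561384  0.11255726]
t 8.68 pos [0.5402 0.1859 0.2234] yaw 17.9 F [ 0.3 -0.7 -0.5] w 0.705 offset [ 0.036 -0.008  0.954] turn [ 0.    -0.005 -0.002]
```

The first tube stands home, with its top at z=0.1126 (0.113 expected). Now for the second tube.

```bash

python3 -m pendant '{"offset":[[0.01,0,0.25],[0.02,0,0.5],[0.036,0,0.75],[0.036,0,0.95],[0.036,0,0.95],[0.036,0,0.95]],"turn":[[0,0,0],[0,0,0],[0,0,0],[0,0,0],[0,0,0],[0,0,0]]}' >/dev/null
python3 -c "
from h import *
go(.4882,.3696,.07,18.15)
p,d=manip.camera('wrist');cv2.imwrite('pics/w3.png',p[:,:,::-1])
g=p.astype(int).sum(2);M=np.zeros(g.shape,bool);M[180:230,255:310]=(g<120)[180:230,255:310]
for i,s,c in blobs(M,30)[0]: print(s,c,wray(c,.11))"
```

```text
t 9.43 pos [0.4896 0.3671 0.2231] yaw 17.8 F [-0.2 -1.3  0.1] w 0.702 offset [-0.002  0.765  0.015] turn [ 0.002 -0.008 -0.002]
```

View pics/w3.png

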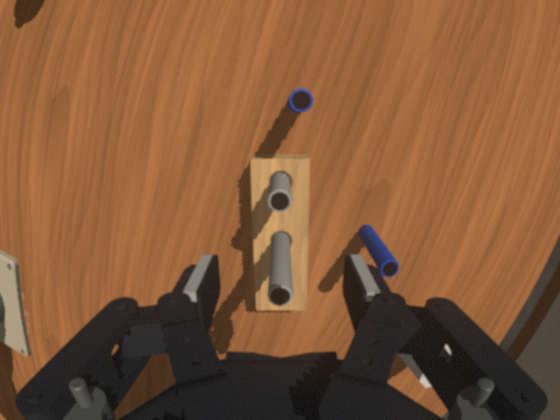

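The target short tube's mouth is at (280,200), centred. The long tube is behind it at (280,295), and the blue tubes at (300,100) and (385,265) are clear of the fingers. Descending.

```bash

python3 -c "
from h import *
print(wray((280.5,200),.11))"
python3 -m pendant '{"offset":[[0,0.2,0.013],[0,0.4,0.013],[0,0.6,0.013],[0,0.765,0.013],[0,0.765,0.013],[0,0.765,0.013]],"turn":[[0,0,0],[0,0,0],[0,0,0],[0,0,0],[0,0,0],[0,0,0]]}' >/dev/null
python3 -c "
from h import *
go(.4882,.3696,.07,18.15)"
python3 -m pendant '{"offset":[[0,0,0],[0,0,0],[0,0,0],[0,0,0],[0,0,0],[0,0,0]],"turn":[[0,0,0],[0,0,0],[0,0,0],[0,0,0],[0,0,0],[0,0,0]]}' 0 40
python3 -m pendant '{"offset":[[0,-0.2,0],[0,-0.4,0],[0,-0.6,0],[0,-0.8,0],[0,-0.85,0],[0,-0.85,0],[0,-0.85,0]],"turn":[[0,0,0],[0,0,0],[0,0,0],[0,0,0],[0,0,0],[0,0,0],[0,0,0]]}' >/dev/null
python3 -c "
from h import *
go(.6065,.0656,.24,-5.1)"
```

```text
[0.48792677 0.36913314 0.11      ]
t 10.22 pos [0.4901 0.3687 0.0719] yaw 17.7 F [ 0.8 -0.2  0.5] w 0.704 offset [-0.008  0.009  0.007] turn [ 0.001 -0.011  0.001]
clock: 10.98
position: [0.4903, 0.369, 0.0731]
ee_rot: [-0.699, -0.109, 0.108, 0.699]
ft_force: [-2.0, -0.6, 7.8]
grip_width: 0.224
t 11.85 pos [0.4895 0.3685 0.2414] yaw 17.7 F [ 0.7  0.5 -0.5] w 0.223 offset [ 0.097  0.009 -1.621] turn [ 0.002  0.506 -0.001]
```

```bash

python3 -m pendant '{"offset":[[0.01,0,-0.25],[0.03,0,-0.5],[0.05,0,-0.75],[0.06,0,-0.98],[0.06,0,-0.98],[0.06,0,-0.98]],"turn":[[0,0.13,0],[0,0.26,0],[0,0.4,0],[0,0.506,0],[0,0.506,0],[0,0.506,0]]}' >/dev/null
python3 -c "
from h import *
go(.6065,.0656,.145,-5.1)"
```

```text
t 12.6 pos [0.5598 0.186  0.2405] yaw -5.0 F [ 0.2  0.6 -1. ] w 0.222 offset [ 0.286  0.478 -0.578] turn [ 0.002  0.001 -0.003]
```

```bash

python3 -m pendant '{"offset":[[0.14,0,-0.29],[0.286,0.05,-0.578],[0.286,0.25,-0.578],[0.286,0.478,-0.578],[0.286,0.478,-0.578],[0.286,0.478,-0.578]],"turn":[[0,0,0],[0,0,0],[0,0,0],[0,0,0],[0,0,0],[0,0,0]]}' >/dev/null
python3 -c "
from h import *
p,d=manip.camera('wrist');cv2.imwrite('pics/w4.png',p[200:400,130:430,::-1])
o=manip.get_obs();print(wray((281.5,313),o['position'][2]-.063+.1))
go(.6063,.0656,.074,-5.1)"
```

```text
[0.60693861 0.06456819 0.18405376]
t 13.4 pos [0.6075 0.0666 0.1471] yaw -5.0 F [ 0.5  0.3 -0.7] w 0.227 offset [-0.006  0.365 -0.005] turn [0.001 0.003 0.   ]
```

View pics/w4.png

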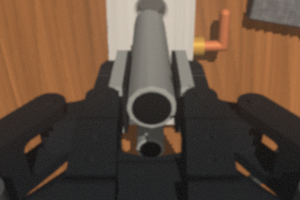

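The held tube is upright and centred (crop (152,107)), with the first tube behind it at (150,147). Inserting.

```bash

python3 -m pendant '{"offset":[[-0.005,0.1,-0.006],[-0.005,0.2,-0.006],[-0.005,0.25,-0.006],[-0.005,0.3,-0.006],[-0.005,0.34,-0.006],[-0.005,0.365,-0.006],[-0.005,0.365,-0.006]],"turn":[[0,0,0],[0,0,0],[0,0,0],[0,0,0],[0,0,0],[0,0,0],[0,0,0]]}'
python3 -c "
from h import *
go(.6063,.0656,.074,-5.1)"
```

```text
clock: 14.28
position: [0.6067, 0.0652, 0.0752]
ee_rot: [0.707, -0.03, 0.031, -0.706]
ft_force: [-4.8, -2.8, 10.9]
grip_width: 0.225
t 14.28 pos [0.6067 0.0652 0.0752] yaw -5.0 F [-4.8 -2.8 10.9] w 0.225 offset [-0.002  0.006  0.002] turn [0.001 0.003 0.001]
```

```bash

python3 -m pendant '{"offset":[[0,0,0],[0,0,0],[0,0,0],[0,0,0],[0,-0.2,0],[0,-0.4,0],[0,-0.6,0],[0,-0.75,0],[0,-0.75,0],[0,-0.75,0]],"turn":[[0,0,0],[0,0,0],[0,0,0],[0,0,0],[0,0,0],[0,0,0],[0,0,0],[0,0,0],[0,0,0],[0,0,0]]}' 70
python3 -c "
from h import *
go(.42,-.2995,.22,10)"
```

```text
clock: 15.52
position: [0.6062, 0.0654, 0.2244]
ee_rot: [0.707, -0.031, 0.031, -0.706]
ft_force: [-0.4, 0.4, -1.1]
grip_width: 0.7
t 15.53 pos [0.6062 0.0654 0.2244] yaw -5.0 F [-0.4  0.4 -1.1] w 0.7 offset [-0.77   0.023 -1.898] turn [ 0.001 -0.333 -0.   ]
```

```bash

python3 -m pendant '{"offset":[[-0.1,0,-0.25],[-0.2,0,-0.5],[-0.3,0,-0.75],[-0.39,0,-0.95],[-0.39,0,-0.95],[-0.39,0,-0.95]],"turn":[[0,0,0],[0,0,0],[0,0,0],[0,0,0],[0,0,0],[0,0,0]]}' 0 40 >/dev/null
python3 -c "
from h import *
p,d=manip.camera('top');X=cloud('top',d)
for c in((.5996,-.0138),(.6065,.0656)):
  Q=X[(abs(X[...,0]-c[0])<.035)&(abs(X[...,1]-c[1])<.035)&(X[...,2]>.1)&(X[...,2]<.13)];print(len(Q),np.median(Q,0) if len(Q) else 0)
cv2.imwrite('pics/top2.png',cv2.resize(p[190:310,90:450,::-1],None,fx=2,fy=2))
go(.42,-.2995,.2,-5)"
```

```text
56 [ 0.59934124 -0.01558374  0.11367583]
54 [0.60573232 0.06655629 0.11342401]
t 16.32 pos [ 0.5122 -0.1159  0.2238] yaw -4.9 F [-0.4  0.2  0.6] w 0.002 offset [-0.381  0.12  -0.954] turn [ 0.001  0.003 -0.002]
```

View pics/top2.png

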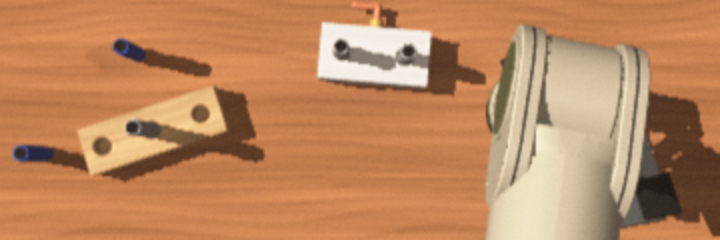

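Both short tubes stand in the block (crop (341,46) and (408,50)), with tops at z≈0.1135. The long tube is alone in the rack at (135,128). On to the lever.

```bash

python3 -m pendant '{"offset":[[-0.1,0,-0.25],[-0.2,0,-0.5],[-0.3,0,-0.75],[-0.381,0.06,-0.95],[-0.381,0.12,-0.95],[-0.381,0.12,-0.95],[-0.381,0.12,-0.95]],"turn":[[0,0,0],[0,0,0],[0,0,0],[0,0,0],[0,0,0],[0,0,0],[0,0,0]]}' >/dev/null
python3 -c "
from h import *
p,d=manip.camera('wrist');cv2.imwrite('pics/w5.png',p[:,:,::-1])
go(.42,-.2995,.104,-5)"
```

```text
t 17.25 pos [ 0.4213 -0.2975  0.2003] yaw -4.7 F [-0.2  0.8  0. ] w 0.002 offset [-0.005  0.481 -0.01 ] turn [ 0.001  0.006 -0.001]
```

View pics/w5.png

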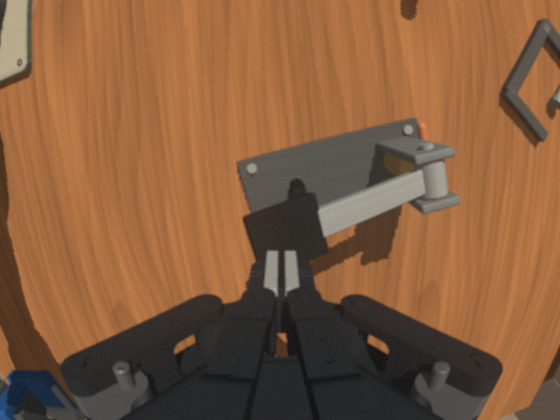

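The wrist view shows the black pad at about (286,230), with the shut fingertips above it at (281,255). I check the ray, then press in stages.

```bash

python3 -c "
from h import *
print(wray((286,230),.148))"
python3 -m pendant '{"offset":[[-0.01,0.1,-0.01],[-0.01,0.2,-0.01],[-0.01,0.25,-0.01],[-0.01,0.3,-0.01],[-0.01,0.33,-0.01],[-0.01,0.36,-0.01],[-0.01,0.36,-0.01]],"turn":[[0,0,0],[0,0,0],[0,0,0],[0,0,0],[0,0,0],[0,0,0],[0,0,0]]}'
python3 -c "
from h import *
go(.419,-.2995,.104,-5)"
```

```text
[ 0.42387692 -0.29832852  0.148     ]
clock: 18.12
position: [0.4192, -0.2997, 0.1283]
ee_rot: [0.707, -0.029, 0.029, -0.706]
ft_force: [-0.4, -0.3, 5.0]
grip_width: 0.002
t 18.12 pos [ 0.4192 -0.2997  0.1283] yaw -4.7 F [-0.4 -0.3  5. ] w 0.002 offset [-0.001  0.122  0.001] turn [ 0.001  0.006 -0.001]
```

Contact is at 5 N with the tip at z=0.128. That fits the spring, so I press on to level.

```bash

python3 -m pendant '{"offset":[[0,0.03,0],[0,0.06,0],[0,0.09,0],[0,0.11,0],[0,0.122,0],[0,0.122,0],[0,0.122,0],[0,0.122,0]],"turn":[[0,0,0],[0,0,0],[0,0,0],[0,0,0],[0,0,0],[0,0,0],[0,0,0],[0,0,0]]}'
python3 - <<'E'
from h import *
go(.419,-.2995,.104,-5)
p,d=manip.camera('scene');X=cloud('scene',d)
cv2.imwrite('pics/s2.png',cv2.resize(p[70:250,130:310,::-1],None,fx=3,fy=3))
p,d=manip.camera('wrist');go(.419,-.2995,.104,-5)
E
```

```text
clock: 19.12
position: [0.4187, -0.3001, 0.1042]
ee_rot: [0.707, -0.03, 0.029, -0.706]
ft_force: [-4.6, -0.1, 6.9]
grip_width: 0.005
t 19.12 pos [ 0.4187 -0.3001  0.1042] yaw -4.8 F [-4.6 -0.1  6.9] w 0.005 offset [0.001 0.001 0.003] turn [ 0.001  0.005 -0.002]
t 19.23 pos [ 0.4186 -0.3001  0.1042] yaw -4.8 F [-4.2 -0.1  6.1] w 0.004 offset [0.002 0.001 0.003] turn [ 0.001  0.005 -0.002]
```

View pics/s2.png

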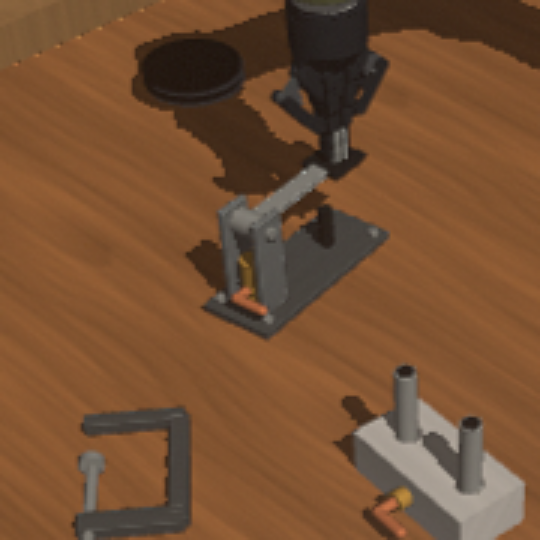

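The arm lies parallel to the plate, with the fingers on the pad at (340,160) and both tubes in the block at (405,400) and (470,455). The 6–7 N and tip z of 0.104 m match half travel, so I hand in.

```bash
python3 -c "
from h import *
print(manip.hand_in())"
```

```text
the job is handed in; nothing more can be done
None
```

I moved both short tubes from the rack into the purge block's sockets and pressed the gas lever to half travel. I handed the job in at about 19 s, with the shut fingers still holding the lever. The hand-in gives no verdict.

- **Tubes:** The top camera put both tube tops at z ≈ 0.1135 m (0.113 m expected when home), within 2 mm of the socket axes. The gripper was open and clear of both.
- **Lever:** The fingertips were at z = 0.104 m with 6–7 N upward force, and the arm looked level. There was also a sideways force of about 4 N along x, which I put down to friction on the pad. I did not read the lever angle directly; the half-travel check rests on tip height, force and the picture.
- **Long tube and bystanders:** The long tube was still in its rack hole in the last top picture. The clamp, octagonal part and brush were not re-measured, but the arm never went near them.

One check failed: straight after releasing the first tube, the gripper hid it from the top camera, so I repeated that measurement once the arm had moved away.

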